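# Crank up, uncover and present the filter plate

### The arm

A 7-joint arm with a two-finger parallel gripper is mounted at the origin on a cart in front of the work surface, level with it; the furniture and walls round the work are solid. World frame = base frame: x ahead of the robot, y to its left, z up, the work surface at z = 0. Lengths are in mm, angles in rad, forces in N, time in s.
With the tool pointing down it reaches from about 400 to 875 mm from the base axis. Payload 4.4 kg.
Tool frame: the origin (TCP) lies at the very end of the fingers, on their centre line; the grasp point (between the pads) lies 19 mm behind it; z points along the fingers, y is the line along which they close (so a half turn about z gives the same grasp; the last joint's range is limited). The gripper opens to 85 mm and grips with 20 to 120 N. Pads are 22 mm wide; open, the fingers measure 114 mm over their backs; the gripper's body (76 mm by 85 mm) begins 54 mm behind the grasp point. The pads swing forward as they close: fully open they stand 13 mm farther back than shut.
Start: joints at [1.075, 0.628, 0.038, 1.517, -0.027, 0.996, -0.02], TCP at [270.876, -590.884, 231.313] pointing down, gripper open.
Joint ranges: [-3.06, 3.06], [-0.37, 2.12], [-1.25, 1.32], [0.18, 2.47], [-1.1, 4.24], [0.23, 1.98], [-2.94, 2.94]. Speed limits (rad/s): [2.57, 2.57, 3.14, 3.14, 3.14, 3.14, 3.14].

### API

Orientations are given as [roll, pitch, yaw] about the fixed x, y, z axes, in that order (R = Rz(yaw) Ry(pitch) Rx(roll)).
In Python, from cell import ctrl gives the robot as it stands.
- The arm moves only by the tool arm_command, never from a script. Its argument "moves" is a list of rows, each an object of numbers: "tx", "ty", "tz": the shift along the tool's x, y, z normalised to -1 to 1, where 1 is 0.02 m; "wx", "wy", "wz": the turn, a rotation vector about the tool's x, y, z normalised to -1 to 1, where 1 is 0.1 rad; "claw": the gripper command: -1 is shut, 1 is fully open, values between are in proportion. In form: [{"tx": .., "ty": .., "tz": .., "wx": .., "wy": .., "wz": .., "claw": ..}, ...]. A call has 1 to 5 rows; each row shifts and turns the commanded pose from where the row before left it, along the tool's axes as they then stand; what a row does not reach is not made up. A row lasts 1/10 s, in which the tool goes at most 50 mm and 8.59 degrees, less where a joint would pass 70% of its speed; a pose out of reach is approached as far as the arm can. A call with a number of a shift or a turn outside -1 to 1 is refused whole. A call with a gripper value outside its range is refused whole. The fingers move at their own pace and stop on an object; "squeeze" is the grip in N (left out, the last holds). Time passes only in rows, so rows that do not move let the fingers close. It gives the time, the measured TCP pose, the force, the opening and the grip force at its end, in the units of the state.
- ctrl.read_state(): the state, without advancing time (a new reading comes with each control period).
- ctrl.snapshot(name): name is "side" or "top" or "wrist"; returns a dict with "frame" (420x560x3 uint8, blue, green, red), "fx", "fy", "cx", "cy" (pixels), "R" (3x3) and "t" (3): a world point X has camera coordinates R X + t; the wrist camera has in their place "tool_from_camera" (4x4, takes a point from camera to tool coordinates, whose origin is the TCP and whose axes are the flange's). Camera axes: x right, y down, z forward; pixel columns grow to the right and rows downward; lengths in mm; the calibration is good to about 2 mm. A picture is of the moment at which its call begins: read the wrist's pose just before it. There is no depth.
- ctrl.finish_job(): hands the job in; it is judged then, once.
The state is a dict: "time_s": time; "qpos": joint angles; "joint_velocities": joint speeds; "effort": joint torques, N m; "tool_pos": TCP position; "orientation": TCP orientation; "contact_force": force on the tool from outside, world axes, zero at the start; "moment": the same for the moment, N m; "grip_width": finger opening in mm; "grasp_force": force on a finger pad.
Only numpy, scipy, OpenCV 4.12 (cv2) and the standard library are available. Lean on these libraries where they do the work, as an engineer would, in place of code of your own. Each camera call takes 0.05 s, during which the arm holds its last target. There are 200 camera calls.

### The job

The filter plate of the grey dust-filter unit is due for inspection: first turn the hand crank on top of the unit counter-clockwise (seen from above) until it stops, about two full turns, which raises the plate hidden under the flap; only then swing the cover flap up by its loop handle and over until it stays open. Draw the filter plate straight up out of the unit and finish holding it in the gripper, still and upright, over the middle of the shallow specimen tray, its lower edge at least 10 cm above the bench and its broad faces parallel to the tray's long sides. Do not let go of it at the end, and leave the flap open, the crank up, and the tray and the small things around where they lie.

Things in the scene. Friction and masses are not known exactly. Their poses are not given: they have to be found in the camera images.
- filter_unit: fixed grey housing 102 (x) x 222 (y) x 134 mm high, from y = -166 to +56. Origin on the bench under the middle of its square well; x points away from the robot at yaw 0. The well under the flap is 90 (x) x 100 (y) mm inside, walls 6, floor at z = 92; a slot 12 (x) x 84 (y) in mid-floor holds the plate. Crank plinth: y below -56, top at z = 134. Flap hinge on the +x rim, louvres on the -x side.
- crank_axis (a point): point on the vertical axis of the crank, at x -15, y -111, z 170 mm in the unit's frame, level with the middle of the crank's handle.
- crank_handle (a point): middle of the crank's upright black handle, 170 mm above the bench, 40 mm from the axis; moves with the crank. A round pin, 16-17 mm thick, 36 mm high, that spins freely about itself, so the gripper need not turn with it; the flat steel arm below it has its top 149 mm above the bench.
- crank (a joint): crank angle, rad, counter-clockwise from above positive; starts between 0 and 1, hard stop at 13.2. About 0.8 N at the handle turns it; it stays where left. At 0 the arm points 2.2 rad clockwise (from above) of the unit's x axis, at the stop along the unit's -y. It raises a lifter under the plate 3 mm per rad, the first 4 mm idle.
- flap (a joint): cover flap angle, rad: 0 shut, lying on the well; opens upward, up to 1.95, about a hinge line at x = +51, z = 134 mm in the unit's frame, parallel to its y axis. Below about 1.57 it falls shut, beyond that it falls open and stays. A grey sheet of 102 x 112 x 6 mm, 150 g, light to move.
- flap_bar (a point): middle of the round bar of the flap's loop handle, moves with the flap. Bar 10 mm thick, along the unit's y axis, 76 mm free between the loop's legs, 142 mm from the hinge line, 35 mm clear of the flap's front edge; when shut at x = -91, z = 137 mm in the unit's frame, in front of the housing, clear below down to the bench.
- filter_plate: stiff aluminium plate with a ribbed dark window, 8 (x) x 80 (y) x 80 mm (z), about 120 g; origin mid lower edge, z up, x square to its broad faces. Stands in the unit's slot, axes along the unit's: top flush with the well floor (z = 92) at first, about 35 mm above it with the crank at its stop. The plain band, 28 mm high at the top, is for gripping.
- tray: shallow light plastic specimen tray lying loose on the bench, 130 (x) x 200 (y, the long sides) x 17 mm; origin at the middle of its underside.
- reference_block: bystander: steel disc, 60 mm diameter, 15 mm high; origin under its centre.
- specimen: bystander: small black round mounted specimen, 30 mm diameter, 19 mm high; origin under its centre.
- loupe: bystander: black folding loupe lying flat, 34 x 77 x 13 mm; origin under its centre.
- indenter_tube: bystander: upright black screw-top tube, 26 mm diameter, 60 mm high; origin under its centre.

How it is judged (in metres and radians):
On the way, in this order (a step that is already met when the one before it is completed fails the run):
1. the crank is turned up to its stop (within about 1 rad), the flap still down (value of joint crank above 12.2 rad and value of joint flap below 0.5 rad), for 0.2 s.
2. the flap stands open beyond upright (value of joint flap above 1.6 rad), for 0.2 s.
3. the plate is out of the slot and well, gripped by the fingers (contact force between filter_plate and the fingers above 1 N and z of filter_plate in the frame of filter_unit above 0.1 m), for 0.2 s.
At the end, for the whole second after the job is handed in: Fingers hold the plate (>1 N) still (<30 mm/s), lower edge >90 mm above the bench, within 40 mm of the tray's middle seen from above, upright within 0.2 rad, faces parallel to the tray's long sides within 0.22 rad, touching neither tray nor unit; flap open (>1.6 rad), crank up (>12 rad) (contact force between filter_plate and the fingers above 1 N and height (world z) of filter_plate above 0.09 m and horizontal distance between filter_plate and tray below 0.04 m and angle between filter_plate's own z axis and vertical below 0.2 rad and angle between the x axis of filter_plate and the x axis of tray, either way round below 0.22 rad and linear speed of filter_plate below 0.03 m/s and contact force between filter_plate and tray below 0.1 N and contact force between filter_plate and filter_unit below 0.1 N and value of joint flap above 1.6 rad and value of joint crank above 12 rad); the arm keeps its last pose, push and grip.
It fails at once if the steel reference block is moved more than 20 mm (distance of reference_block from where it was at the start of the episode above 0.02 m).
It fails at once if the mounted specimen is moved more than 20 mm (distance of specimen from where it was at the start of the episode above 0.02 m).
It fails at once if the loupe is moved more than 20 mm (distance of loupe from where it was at the start of the episode above 0.02 m).
It fails at once if the black tube is moved more than 20 mm (distance of indenter_tube from where it was at the start of the episode above 0.02 m).
It fails at once if the tray is moved more than 25 mm (distance of tray from where it was at the start of the episode above 0.025 m).
It also fails if it takes over 72 s, if anything falls off the work surface, if the arm or the gripper's body presses on something with over 40 N, if the wrist force passes 120 N, or if a joint passes its speed limit or range.

## Working session

There is one attempt and no reset: what is moved stays moved. The work goes in short steps, Python scripts to look and compute and a tool call to move; the robot and the scene stay as the last step left them, time stands still between calls to the robot, and variables do not carry over. Pictures are saved under pics/ and viewed, at most 10 in all, crops included, and the job is handed in when it is done.

Besides the shell and the picture viewer there is one more tool, called as a command line: name --argument value ..., lists and objects as JSON in quotes. arm_command: Moves the arm, as the interface text tells. Its arguments: {"type":"object","properties":{"moves":{"type":"array"},"squeeze":{"type":"number"}},"required":["moves"]}

```bash
mkdir -p pics; ls; python3 - <<'E'
from cell import ctrl
import cv2,numpy as np
s=ctrl.read_state();print(s)
for n in("top","side"):
    d=ctrl.snapshot(n);cv2.imwrite(f"pics/{n}0.png",d["frame"]);np.savez(f"{n}0.npz",**d)
    print(n,d["fx"],d["fy"],d["cx"],d["cy"],d["R"],d["t"],-np.array(d["R"]).T@d["t"])
E
```

```text
pics
{'time_s': 0.0, 'qpos': array([ 1.07519232,  0.62934819,  0.03843603,  1.51840102, -0.02693652,
        0.99631059, -0.01998928]), 'joint_velocities': array([-0.00056931,  0.00014995, -0.00116872, -0.00029623, -0.00093313,
       -0.00193584, -0.00111884]), 'effort': array([-1.50901842e-04, -5.63401437e+01,  1.22607082e+00, -1.93444920e+01,
        1.09188686e-02,  1.03875477e-02, -5.86243331e-06]), 'tool_pos': array([ 270.59181339, -590.28646297,  230.37712237]), 'orientation': array([-3.13964455e+00,  7.63926557e-05,  4.29853398e-01]), 'contact_force': array([-0.198406  ,  0.31471909, -0.183454  ]), 'moment': array([ 0.04764358,  0.00515395, -0.00851664]), 'grasp_force': 0.0, 'grip_width': 85.56866390069901}
top 390.4628810706126 390.4628810706126 272.8513357176012 206.5169413144473 [[ 0.01768577 -0.99934238  0.03165478]
 [-0.99812843 -0.01950021 -0.05796023]
 [ 0.05853939 -0.03057046 -0.99781691]] [-102.74088125  533.85296967 1018.3956477 ] [ 475.05461414  -61.13024543 1050.36688059]
side 512.0161033621131 512.0161033621131 286.46666999938924 209.4073870903789 [[ 0.7176255  -0.69632801 -0.01187236]
 [-0.31901241 -0.31352021 -0.8943915 ]
 [ 0.61906762  0.64562558 -0.44712738]] [-424.76362092  268.78227612 1191.01752394] [-346.75430105 -980.45750364  767.89017849]
```

View pics/top0.png

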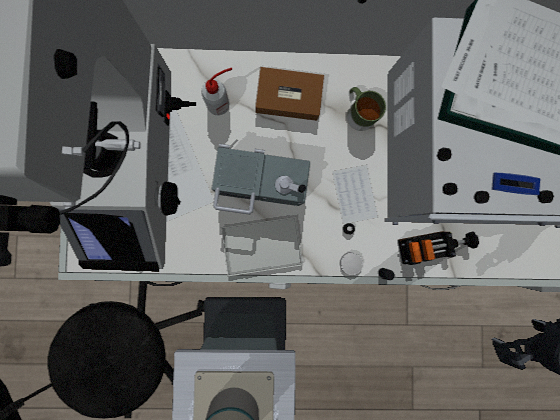

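View pics/side0.png

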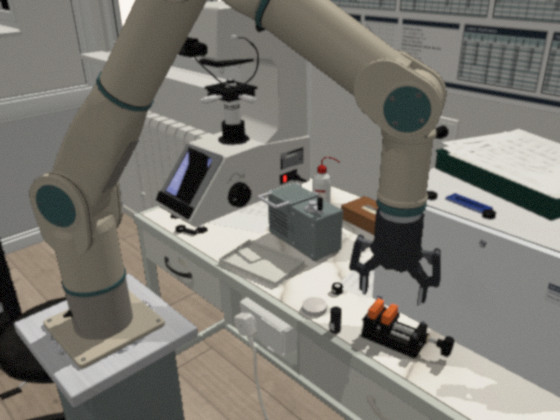

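The top view shows the unit at about (260,177), flap on the left and crank handle near (301,188). The loop bar is near (235,210) and the tray near (262,246). The specimen (349,229), disc (350,262) and tube (386,273) are to the right. I'll zoom in for corner pixels.

```bash
cat > h.py <<'E'
import numpy as np,cv2
from cell import ctrl
from scipy.spatial.transform import Rotation as Ro
def ray(d,u,v):
    R=np.array(d["R"]);t=np.array(d["t"]);C=-R.T@t
    return C,R.T@np.array([(u-d["cx"])/d["fx"],(v-d["cy"])/d["fy"],1])
def onz(d,u,v,z):
    C,w=ray(d,u,v);return C+w*(z-C[2])/w[2]
def proj(d,X):
    c=np.array(d["R"])@X+np.array(d["t"]);return c[0]/c[2]*d["fx"]+d["cx"],c[1]/c[2]*d["fy"]+d["cy"]
E
python3 - <<'E'
from h import *
f=cv2.imread("pics/top0.png")[138:282,200:320]
f=cv2.resize(f,None,fx=4,fy=4,interpolation=cv2.INTER_CUBIC)
g=cv2.imread("pics/side0.png")[180:290,215:355]
g=cv2.resize(g,None,fx=2,fy=2,interpolation=cv2.INTER_CUBIC)
o=np.zeros((576,770,3),np.uint8);o[:,:480]=f;o[:220,485:765]=g
cv2.imwrite("pics/crop.png",o)
E
```

```text
(no output)
```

View pics/crop.png

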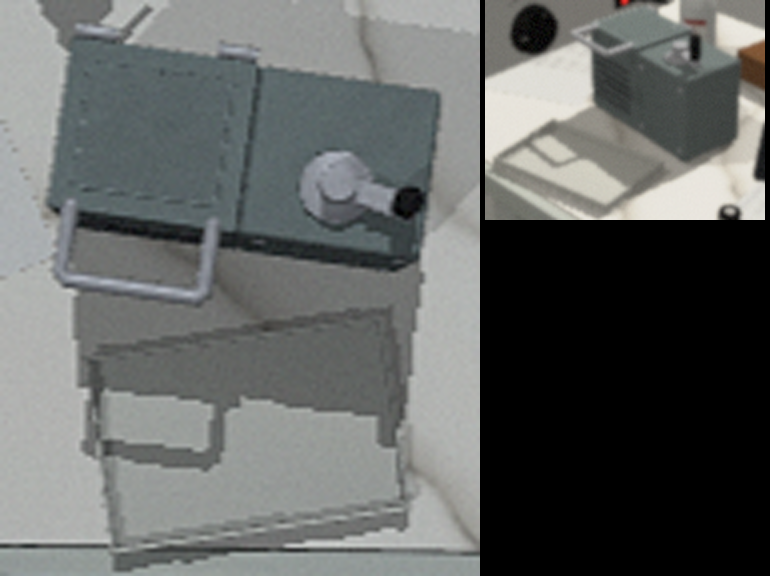

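```bash
python3 - <<'E'
from h import *
d=dict(np.load("top0.npz"))
P=lambda u,v,z:onz(d,200+u/4-.4,138+v/4-.4,z)[:2]
pts=dict(fr=(440,92,134),nr=(418,252,134),flapFL=(72,40,140),flapNL=(50,205,140),flapNR=(236,232,140),flapFR=(258,66,140),barL=(68,280,140),barR=(205,297,140),hub=(340,180,160),handle=(405,203,188),
tFL=(90,355,17),tFR=(388,310,17),tNR=(405,508,17),tNL=(118,550,17),tNR0=(405,527,17),tNL0=(115,568,17))
q={k:P(*v) for k,v in pts.items()}
for k,v in q.items():print(k,v.round(1))
n=lambda a,b:(np.linalg.norm(q[a]-q[b]).round(1),np.degrees(np.arctan2(*(q[a]-q[b])[::-1])).round(1))
for a,b in [("fr","nr"),("flapFL","flapNL"),("flapFL","flapFR"),("flapNL","flapNR"),("flapFR","fr"),("barL","barR"),("flapFL","fr"),("tFL","tFR"),("tNL","tNR"),("tFL","tNL"),("tFR","tNR"),("tFR","tNR0"),("hub","handle")]:print(a,b,n(a,b))
E
```

```text
fr [ 639.8 -174.6]
nr [ 544.2 -162.7]
flapFL [664.4  43.1]
flapNL [566.9  53.4]
flapNR [553.4 -55.2]
flapFR [651.6 -66.2]
barL [523.4  41.8]
barR [515.  -37.9]
hub [ 582.8 -114.4]
handle [ 567.3 -149.1]
tFL [480.8  40. ]
tFR [ 514.1 -156.2]
tNR [ 383.8 -169.3]
tNL [353.7  18.5]
tNR0 [ 371.4 -169.5]
tNL0 [342.   20.2]
fr nr (np.float64(96.2), np.float64(-7.1))
flapFL flapNL (np.float64(98.0), np.float64(-6.0))
flapFL flapFR (np.float64(110.1), np.float64(83.3))
flapNL flapNR (np.float64(109.5), np.float64(82.9))
flapFR fr (np.float64(109.0), np.float64(83.8))
barL barR (np.float64(80.2), np.float64(84.0))
flapFL fr (np.float64(219.1), np.float64(83.5))
tFL tFR (np.float64(199.0), np.float64(99.6))
tNL tNR (np.float64(190.2), np.float64(99.1))
tFL tNL (np.float64(128.8), np.float64(9.6))
tFR tNR (np.float64(130.9), np.float64(5.7))
tFR tNR0 (np.float64(143.3), np.float64(5.3))
hub handle (np.float64(38.0), np.float64(66.0))
```

The unit sits at about (609.5,-6) with yaw -0.113. The tray is at about (433,-67) with yaw about 0.16. The crank starts near 0.32 rad with its handle at about (566,-150). All sizes match the figures given. First I'll turn the tool to yaw 1.457, so tool x lies along unit y and tool y along unit x, and then travel.

arm_command --moves '[{"wz": -1, "claw": 1}, {"wz": -1, "claw": 1}, {"wz": -1, "claw": 1}, {"wz": -1, "claw": 1}, {"wz": -1, "claw": 1}]' --squeeze 25

```text
$.moves[0]: bad value
```

arm_command --moves '[{"wz": -1, "claw": 1}, {"wz": -1, "claw": 1}, {"wz": -1, "claw": 1}, {"wz": -1, "claw": 1}, {"wz": -1, "claw": 1}]'

```text
$.moves[0]: bad value
```

arm_command --moves '[{"wz": -0.27, "claw": 1}, {"tx": 0.95, "ty": 0.14, "claw": 1}, {"tx": 0.95, "ty": 0.14, "claw": 1}, {"tx": 0.95, "ty": 0.14, "claw": 1}, {"tx": 0.95, "ty": 0.14, "claw": 1}]'

```text
$.moves[0]: bad value
```

All the keys have to be given.

arm_command --moves '[{"tx": 0, "ty": 0, "tz": 0, "wx": 0, "wy": 0, "wz": -1, "claw": 1}, {"tx": 0, "ty": 0, "tz": 0, "wx": 0, "wy": 0, "wz": -1, "claw": 1}, {"tx": 0, "ty": 0, "tz": 0, "wx": 0, "wy": 0, "wz": -1, "claw": 1}, {"tx": 0, "ty": 0, "tz": 0, "wx": 0, "wy": 0, "wz": -1, "claw": 1}, {"tx": 0, "ty": 0, "tz": 0, "wx": 0, "wy": 0, "wz": -1, "claw": 1}]' --squeeze 25

```text
time_s: 0.6
tool_pos: [270.7, -590.5, 230.8]
orientation: [-3.141, -0.001, 0.934]
contact_force: [0.3, -0.2, -0.2]
grip_width: 85.4
grasp_force: 0.0
```

arm_command --moves '[{"tx": 0, "ty": 0, "tz": 0, "wx": 0, "wy": 0, "wz": -1, "claw": 1}, {"tx": 0, "ty": 0, "tz": 0, "wx": 0, "wy": 0, "wz": -1, "claw": 1}, {"tx": 0, "ty": 0, "tz": 0, "wx": 0, "wy": 0, "wz": -1, "claw": 1}, {"tx": 0, "ty": 0, "tz": 0, "wx": 0, "wy": 0, "wz": -1, "claw": 1}, {"tx": 0, "ty": 0, "tz": 0, "wx": 0, "wy": 0, "wz": -1, "claw": 1}]'

```text
time_s: 1.1
tool_pos: [270.6, -590.6, 230.8]
orientation: [-3.141, -0.001, 1.434]
contact_force: [0.0, 0.6, -0.6]
grip_width: 85.6
grasp_force: 0.0
```

arm_command --moves '[{"tx": 0, "ty": 0, "tz": 0, "wx": 0, "wy": 0, "wz": -0.23, "claw": 1}, {"tx": 0.95, "ty": 0.14, "tz": 0, "wx": 0, "wy": 0, "wz": 0, "claw": 1}, {"tx": 0.95, "ty": 0.14, "tz": 0, "wx": 0, "wy": 0, "wz": 0, "claw": 1}, {"tx": 0.95, "ty": 0.14, "tz": 0, "wx": 0, "wy": 0, "wz": 0, "claw": 1}, {"tx": 0.95, "ty": 0.14, "tz": 0, "wx": 0, "wy": 0, "wz": 0, "claw": 1}]'

```text
time_s: 1.6
tool_pos: [290.9, -515.8, 231.0]
orientation: [-3.141, -0.001, 1.451]
contact_force: [0.8, 0.1, 0.8]
grip_width: 85.2
grasp_force: 0.0
```

arm_command --moves '[{"tx": 0.95, "ty": 0.14, "tz": 0, "wx": 0, "wy": 0, "wz": 0, "claw": 1}, {"tx": 0.95, "ty": 0.14, "tz": 0, "wx": 0, "wy": 0, "wz": 0, "claw": 1}, {"tx": 0.95, "ty": 0.14, "tz": 0, "wx": 0, "wy": 0, "wz": 0, "claw": 1}, {"tx": 0.95, "ty": 0.14, "tz": 0, "wx": 0, "wy": 0, "wz": 0, "claw": 1}, {"tx": 0.95, "ty": 0.14, "tz": 0, "wx": 0, "wy": 0, "wz": 0, "claw": 1}]'

```text
time_s: 2.1
tool_pos: [316.1, -423.2, 231.2]
orientation: [-3.141, -0.0, 1.451]
contact_force: [1.2, 0.7, -0.1]
grip_width: 85.8
grasp_force: 0.0
```

arm_command --moves '[{"tx": 0.95, "ty": 0.14, "tz": 0, "wx": 0, "wy": 0, "wz": 0, "claw": 1}, {"tx": 0.95, "ty": 0.14, "tz": 0, "wx": 0, "wy": 0, "wz": 0, "claw": 1}, {"tx": 0.95, "ty": 0.14, "tz": 0, "wx": 0, "wy": 0, "wz": 0, "claw": 1}, {"tx": 0.95, "ty": 0.14, "tz": 0, "wx": 0, "wy": 0, "wz": 0, "claw": 1}, {"tx": 0.95, "ty": 0.14, "tz": 0, "wx": 0, "wy": 0, "wz": 0, "claw": 1}]'

```text
time_s: 2.6
tool_pos: [341.1, -330.5, 231.2]
orientation: [-3.141, -0.0, 1.451]
contact_force: [0.3, -0.3, 0.1]
grip_width: 85.4
grasp_force: 0.0
```

arm_command --moves '[{"tx": 0.9, "ty": 0.9, "tz": 0, "wx": 0, "wy": 0, "wz": 0, "claw": 1}, {"tx": 0.9, "ty": 0.9, "tz": 0, "wx": 0, "wy": 0, "wz": 0, "claw": 1}, {"tx": 0.9, "ty": 0.9, "tz": 0, "wx": 0, "wy": 0, "wz": 0, "claw": 1}, {"tx": 0.9, "ty": 0.9, "tz": 0, "wx": 0, "wy": 0, "wz": 0, "claw": 1}, {"tx": 0.9, "ty": 0.9, "tz": 0, "wx": 0, "wy": 0, "wz": 0, "claw": 1}]'

```text
time_s: 3.1
tool_pos: [441.7, -251.9, 231.3]
orientation: [-3.141, -0.0, 1.451]
contact_force: [0.9, -0.4, 0.0]
grip_width: 85.4
grasp_force: 0.0
```

arm_command --moves '[{"tx": 0.97, "ty": 0.93, "tz": 0, "wx": 0, "wy": 0, "wz": 0, "claw": 1}, {"tx": 0.97, "ty": 0.93, "tz": 0, "wx": 0, "wy": 0, "wz": 0, "claw": 1}, {"tx": 0.97, "ty": 0.93, "tz": 0, "wx": 0, "wy": 0, "wz": 0, "claw": 1}, {"tx": 0.97, "ty": 0.93, "tz": 0, "wx": 0, "wy": 0, "wz": 0, "claw": 1}, {"tx": 0.97, "ty": 0.93, "tz": 0, "wx": 0, "wy": 0, "wz": 0, "claw": 1}]'

```text
time_s: 3.6
tool_pos: [545.5, -166.4, 231.1]
orientation: [-3.141, 0.0, 1.451]
contact_force: [0.5, -1.2, -0.4]
grip_width: 85.4
grasp_force: 0.0
```

arm_command --moves '[{"tx": 0.97, "ty": 0.93, "tz": 0, "wx": 0, "wy": 0, "wz": 0, "claw": 1}, {"tx": 0, "ty": 0, "tz": 0, "wx": 0, "wy": 0, "wz": 0, "claw": 1}]'

```text
time_s: 3.8
tool_pos: [568.5, -146.0, 231.2]
orientation: [3.139, -0.003, 1.457]
contact_force: [-0.3, -0.0, -0.2]
grip_width: 85.6
grasp_force: 0.0
```

```bash
cat >> h.py <<'E'
def wrist(name):
    s=ctrl.read_state();d=dict(ctrl.snapshot("wrist"))
    T=np.array(d["tool_from_camera"]);Rt=Ro.from_euler("xyz",s["orientation"]).as_matrix()
    Rwc=Rt@T[:3,:3];p=Rt@T[:3,3]+np.array(s["tool_pos"])
    d["R"]=Rwc.T;d["t"]=-Rwc.T@p
    cv2.imwrite(f"pics/{name}.png",d["frame"]);np.savez(f"{name}.npz",**d)
    print(s["tool_pos"].round(1),s["orientation"].round(4),"cam",p.round(1));return d
E
python3 - <<'E'
from h import *
d=wrist("w1")
print(proj(d,np.array([566.5,-150,188])),proj(d,np.array([582,-114.6,155])))
E
```

```text
[ 568.5 -146.   231.2] [ 3.1394e+00 -3.0000e-03  1.4566e+00] cam [577.2 -74.7 374.7]
(np.float64(273.024910361767), np.float64(236.8504768928055)) (np.float64(289.875997803316), np.float64(168.65160664825436))
```

View pics/w1.png

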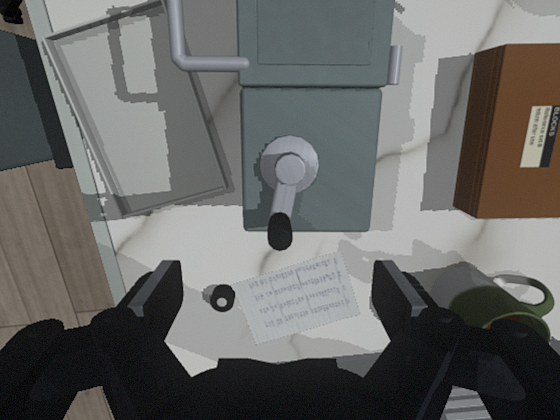

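```bash
python3 - <<'E'
from h import *
d=dict(np.load("w1.npz"))
b=(d["frame"].max(2)<60).astype(np.uint8);b[:205]=0;b[255:]=0;b[:,:262]=0;b[:,300:]=0
ys,xs=np.nonzero(b);print(xs.min(),xs.max(),ys.min(),ys.max(),xs.mean(),ys.mean(),len(xs))
print(onz(d,xs.mean(),ys.mean(),170),onz(d,279,239.5,188))
for k,(u,v,z) in dict(hub=(291,168,158),nl=(244,231,134),fl=(374,231,134),l=(242,88,134),r=(382,88,134)).items():print(k,onz(d,u,v,z))
E
```

```text
267 291 213 250 279.3267716535433 231.13385826771653 762
[ 570.19731437 -153.61353732  170.        ] [ 569.9934862  -152.18809353  188.        ]
hub [ 582.73741813 -113.69795013  158.        ]
nl [ 540.98941726 -164.17167634  134.        ]
fl [ 644.00929068 -176.00251627  134.        ]
l [554.87285717 -57.68069607 134.        ]
r [652.65850918 -68.84270721 134.        ]
```

The black handle spans (267–291, 213–250), which puts it at (570,-152.7). The hub is at (582.7,-114) and its 40 mm radius checks. The crank is at about 0.43 rad. I'll go down and grip it.

arm_command --moves '[{"tx": -0.32, "ty": 0.11, "tz": 0, "wx": 0, "wy": 0, "wz": 0, "claw": 0.2}, {"tx": 0, "ty": 0, "tz": 0.91, "wx": 0, "wy": 0, "wz": 0, "claw": 0.2}, {"tx": 0, "ty": 0, "tz": 0.91, "wx": 0, "wy": 0, "wz": 0, "claw": 0.2}, {"tx": 0, "ty": 0, "tz": 0.91, "wx": 0, "wy": 0, "wz": 0, "claw": 0.2}, {"tx": 0, "ty": 0, "tz": 0.91, "wx": 0, "wy": 0, "wz": 0, "claw": 0.2}]'

```text
time_s: 4.35
tool_pos: [566.0, -159.1, 157.9]
orientation: [-3.141, 0.001, 1.449]
contact_force: [0.7, -0.3, 0.2]
grip_width: 51.2
grasp_force: 0.0
```

arm_command --moves '[{"tx": 0, "ty": 0, "tz": 0, "wx": 0, "wy": 0, "wz": 0, "claw": -1}, {"tx": 0, "ty": 0, "tz": 0, "wx": 0, "wy": 0, "wz": 0, "claw": -1}, {"tx": 0, "ty": 0, "tz": 0, "wx": 0, "wy": 0, "wz": 0, "claw": -1}, {"tx": 0, "ty": 0, "tz": 0, "wx": 0, "wy": 0, "wz": 0, "claw": -1}, {"tx": 0, "ty": 0, "tz": 0, "wx": 0, "wy": 0, "wz": 0, "claw": -1}]'

```text
time_s: 4.85
tool_pos: [567.3, -157.9, 159.3]
orientation: [3.14, 0.001, 1.452]
contact_force: [-0.8, -3.2, 1.3]
grip_width: 15.3
grasp_force: 25.5
```

arm_command --moves '[{"tx": 0, "ty": 0, "tz": 0, "wx": 0, "wy": 0, "wz": 0, "claw": -1}, {"tx": 0, "ty": 0, "tz": 0, "wx": 0, "wy": 0, "wz": 0, "claw": -1}]'

```text
time_s: 5.05
tool_pos: [567.3, -157.9, 159.3]
orientation: [3.141, 0.001, 1.452]
contact_force: [-0.2, -4.0, 3.8]
grip_width: 15.4
grasp_force: 25.8
```

The grip holds, but it is about 7 mm off centre along tool x. I'll loosen, recentre and regrip.

arm_command --moves '[{"tx": 0, "ty": 0, "tz": 0, "wx": 0, "wy": 0, "wz": 0, "claw": -0.35}, {"tx": 0, "ty": 0, "tz": 0, "wx": 0, "wy": 0, "wz": 0, "claw": -0.35}, {"tx": 0.34, "ty": 0, "tz": 0, "wx": 0, "wy": 0, "wz": 0, "claw": -0.35}, {"tx": 0, "ty": 0, "tz": 0, "wx": 0, "wy": 0, "wz": 0, "claw": -0.35}]'

```text
time_s: 5.45
tool_pos: [568.1, -147.7, 158.4]
orientation: [-3.141, -0.002, 1.455]
contact_force: [0.5, -0.4, 0.1]
grip_width: 27.8
grasp_force: 0.0
```

arm_command --moves '[{"tx": 0, "ty": 0, "tz": 0, "wx": 0, "wy": 0, "wz": 0, "claw": -1}, {"tx": 0, "ty": 0, "tz": 0, "wx": 0, "wy": 0, "wz": 0, "claw": -1}, {"tx": 0, "ty": 0, "tz": 0, "wx": 0, "wy": 0, "wz": 0, "claw": -1}]'

```text
time_s: 5.75
tool_pos: [568.1, -149.0, 158.5]
orientation: [3.141, -0.001, 1.453]
contact_force: [-1.1, 2.5, 0.2]
grip_width: 15.6
grasp_force: 24.7
```

```bash
python3 - <<'E'
import numpy as np
th=-1.84+np.arange(15)*2*np.pi/14
x,y=2*np.cos(th),2*np.sin(th)
for k in range(14):print(k,"tx %.2f ty %.2f"%(y[k+1]-y[k],x[k+1]-x[k]), "world TCP",[round(v,0) for v in (582.8+20*(x[k+1]*.9935+y[k+1]*.1136),-114+20*(-.1136*x[k+1]+y[k+1]*.9935))])
E
```

```text
0 tx -0.04 ty 0.89 world TCP [np.float64(585.0), np.float64(-154.0)]
1 tx 0.35 ty 0.82 world TCP [np.float64(602.0), np.float64(-149.0)]
2 tx 0.67 ty 0.59 world TCP [np.float64(616.0), np.float64(-137.0)]
3 tx 0.86 ty 0.24 world TCP [np.float64(622.0), np.float64(-120.0)]
4 tx 0.88 ty -0.16 world TCP [np.float64(621.0), np.float64(-103.0)]
5 tx 0.72 ty -0.52 world TCP [np.float64(612.0), np.float64(-87.0)]
6 tx 0.42 ty -0.78 world TCP [np.float64(598.0), np.float64(-77.0)]
7 tx 0.04 ty -0.89 world TCP [np.float64(580.0), np.float64(-74.0)]
8 tx -0.35 ty -0.82 world TCP [np.float64(563.0), np.float64(-79.0)]
9 tx -0.67 ty -0.59 world TCP [np.float64(550.0), np.float64(-91.0)]
10 tx -0.86 ty -0.24 world TCP [np.float64(543.0), np.float64(-108.0)]
11 tx -0.88 ty 0.16 world TCP [np.float64(544.0), np.float64(-125.0)]
12 tx -0.72 ty 0.52 world TCP [np.float64(553.0), np.float64(-141.0)]
13 tx -0.42 ty 0.78 world TCP [np.float64(568.0), np.float64(-151.0)]
```

arm_command --moves '[{"tx": -0.04, "ty": 0.89, "tz": 0, "wx": 0, "wy": 0, "wz": 0, "claw": -1}, {"tx": 0.35, "ty": 0.82, "tz": 0, "wx": 0, "wy": 0, "wz": 0, "claw": -1}, {"tx": 0.67, "ty": 0.59, "tz": 0, "wx": 0, "wy": 0, "wz": 0, "claw": -1}, {"tx": 0.86, "ty": 0.24, "tz": 0, "wx": 0, "wy": 0, "wz": 0, "claw": -1}]'

```text
time_s: 6.15
tool_pos: [621.3, -119.8, 158.3]
orientation: [-3.137, 0.001, 1.451]
contact_force: [-7.2, 0.9, 5.1]
grip_width: 15.5
grasp_force: 25.3
```

Tracking is exact, so I'll continue.

arm_command --moves '[{"tx": 0.88, "ty": -0.16, "tz": 0, "wx": 0, "wy": 0, "wz": 0, "claw": -1}, {"tx": 0.72, "ty": -0.52, "tz": 0, "wx": 0, "wy": 0, "wz": 0, "claw": -1}, {"tx": 0.42, "ty": -0.78, "tz": 0, "wx": 0, "wy": 0, "wz": 0, "claw": -1}, {"tx": 0.04, "ty": -0.89, "tz": 0, "wx": 0, "wy": 0, "wz": 0, "claw": -1}, {"tx": -0.35, "ty": -0.82, "tz": 0, "wx": 0, "wy": 0, "wz": 0, "claw": -1}]'

```text
time_s: 6.65
tool_pos: [563.7, -75.6, 158.6]
orientation: [3.14, -0.002, 1.456]
contact_force: [1.9, -1.2, -2.1]
grip_width: 15.6
grasp_force: 24.6
```

arm_command --moves '[{"tx": -0.67, "ty": -0.59, "tz": 0, "wx": 0, "wy": 0, "wz": 0, "claw": -1}, {"tx": -0.86, "ty": -0.24, "tz": 0, "wx": 0, "wy": 0, "wz": 0, "claw": -1}, {"tx": -0.88, "ty": 0.16, "tz": 0, "wx": 0, "wy": 0, "wz": 0, "claw": -1}, {"tx": -0.72, "ty": 0.52, "tz": 0, "wx": 0, "wy": 0, "wz": 0, "claw": -1}, {"tx": -0.42, "ty": 0.78, "tz": 0, "wx": 0, "wy": 0, "wz": 0, "claw": -1}]'

```text
time_s: 7.15
tool_pos: [568.3, -149.3, 158.5]
orientation: [3.141, -0.002, 1.452]
contact_force: [2.6, 9.3, -3.0]
grip_width: 15.8
grasp_force: 25.2
```

One full turn is done with the grip still on the pin, so I'll do the second.

arm_command --moves '[{"tx": -0.04, "ty": 0.89, "tz": 0, "wx": 0, "wy": 0, "wz": 0, "claw": -1}, {"tx": 0.35, "ty": 0.82, "tz": 0, "wx": 0, "wy": 0, "wz": 0, "claw": -1}, {"tx": 0.67, "ty": 0.59, "tz": 0, "wx": 0, "wy": 0, "wz": 0, "claw": -1}, {"tx": 0.86, "ty": 0.24, "tz": 0, "wx": 0, "wy": 0, "wz": 0, "claw": -1}]'

```text
time_s: 7.55
tool_pos: [621.4, -119.3, 158.4]
orientation: [-3.138, 0.001, 1.452]
contact_force: [-8.0, 0.5, 5.6]
grip_width: 15.6
grasp_force: 26.1
```

arm_command --moves '[{"tx": 0.88, "ty": -0.16, "tz": 0, "wx": 0, "wy": 0, "wz": 0, "claw": -1}, {"tx": 0.72, "ty": -0.52, "tz": 0, "wx": 0, "wy": 0, "wz": 0, "claw": -1}, {"tx": 0.42, "ty": -0.78, "tz": 0, "wx": 0, "wy": 0, "wz": 0, "claw": -1}, {"tx": 0.04, "ty": -0.89, "tz": 0, "wx": 0, "wy": 0, "wz": 0, "claw": -1}, {"tx": -0.35, "ty": -0.82, "tz": 0, "wx": 0, "wy": 0, "wz": 0, "claw": -1}]'

```text
time_s: 8.05
tool_pos: [563.7, -75.6, 158.6]
orientation: [3.14, -0.002, 1.456]
contact_force: [3.0, -2.2, -2.9]
grip_width: 15.6
grasp_force: 25.3
```

arm_command --moves '[{"tx": -0.67, "ty": -0.59, "tz": 0, "wx": 0, "wy": 0, "wz": 0, "claw": -1}, {"tx": -0.86, "ty": -0.24, "tz": 0, "wx": 0, "wy": 0, "wz": 0, "claw": -1}, {"tx": -0.88, "ty": 0.16, "tz": 0, "wx": 0, "wy": 0, "wz": 0, "claw": -1}, {"tx": -0.72, "ty": 0.52, "tz": 0, "wx": 0, "wy": 0, "wz": 0, "claw": -1}, {"tx": -0.42, "ty": 0.78, "tz": 0, "wx": 0, "wy": 0, "wz": 0, "claw": -1}]'

```text
time_s: 8.55
tool_pos: [568.1, -149.2, 158.5]
orientation: [3.141, -0.002, 1.452]
contact_force: [2.3, 8.8, -3.6]
grip_width: 15.8
grasp_force: 25.5
```

arm_command --moves '[{"tx": -0.03, "ty": 0.2, "tz": 0, "wx": 0, "wy": 0, "wz": 0, "claw": -1}, {"tx": 0, "ty": 0.2, "tz": 0, "wx": 0, "wy": 0, "wz": 0, "claw": -1}, {"tx": 0, "ty": 0, "tz": 0, "wx": 0, "wy": 0, "wz": 0, "claw": -1}]'

```text
time_s: 8.85
tool_pos: [576.1, -151.0, 158.5]
orientation: [3.141, -0.0, 1.453]
contact_force: [1.4, 2.6, -0.2]
grip_width: 15.5
grasp_force: 25.7
```

arm_command --moves '[{"tx": 0, "ty": 0, "tz": 0, "wx": 0, "wy": 0, "wz": 0, "claw": 0}, {"tx": 0, "ty": 0, "tz": 0, "wx": 0, "wy": 0, "wz": 0, "claw": 0}, {"tx": 0, "ty": 0, "tz": -1, "wx": 0, "wy": 0, "wz": 0, "claw": 0}, {"tx": 0, "ty": 0, "tz": -1, "wx": 0, "wy": 0, "wz": 0, "claw": 0}, {"tx": 0, "ty": 0, "tz": -1, "wx": 0, "wy": 0, "wz": 0, "claw": 0}]'

```text
time_s: 9.35
tool_pos: [575.2, -152.0, 219.1]
orientation: [-3.141, 0.001, 1.452]
contact_force: [0.0, -0.4, 0.3]
grip_width: 42.9
grasp_force: 0.0
```

arm_command --moves '[{"tx": 0.92, "ty": -0.46, "tz": 0, "wx": 0, "wy": 0, "wz": 0, "claw": 0}, {"tx": 0.92, "ty": -0.46, "tz": 0, "wx": 0, "wy": 0, "wz": 0, "claw": 0}, {"tx": 0.92, "ty": -0.46, "tz": 0, "wx": 0, "wy": 0, "wz": 0, "claw": 0}, {"tx": 0.92, "ty": -0.46, "tz": 0, "wx": 0, "wy": 0, "wz": 0, "claw": 0}, {"tx": 0.92, "ty": -0.46, "tz": 0, "wx": 0, "wy": 0, "wz": 0, "claw": -0.3}]'

```text
time_s: 9.85
tool_pos: [540.2, -54.6, 218.6]
orientation: [3.142, 0.001, 1.452]
contact_force: [0.1, -0.2, -0.2]
grip_width: 30.6
grasp_force: 0.0
```

arm_command --moves '[{"tx": 0.92, "ty": -0.46, "tz": 0, "wx": 0, "wy": 0, "wz": 0, "claw": -0.3}, {"tx": 0.92, "ty": -0.46, "tz": 0, "wx": 0, "wy": 0, "wz": 0, "claw": -0.3}, {"tx": 0.92, "ty": -0.46, "tz": 0, "wx": 0, "wy": 0, "wz": 0, "claw": -0.3}, {"tx": 0, "ty": 0, "tz": 0, "wx": 0, "wy": 0, "wz": 0, "claw": -0.3}]'

```text
time_s: 10.25
tool_pos: [518.9, 6.0, 218.8]
orientation: [-3.141, -0.001, 1.457]
contact_force: [0.0, 0.5, 0.2]
grip_width: 29.6
grasp_force: 0.0
```

```bash
python3 - <<'E'
from h import *
d=wrist("w2")
print(proj(d,np.array([520,3.5,137])))
t=ctrl.snapshot("top");cv2.imwrite("pics/t2.png",cv2.resize(t["frame"][130:240,200:330],None,fx=4,fy=4))
E
```

```text
[518.9   6.  218.8] [-3.1411e+00 -8.0000e-04  1.4572e+00] cam [528.   77.5 362.1]
(np.float64(277.87207557192284), np.float64(214.3197157994887))
```

View pics/w2.png

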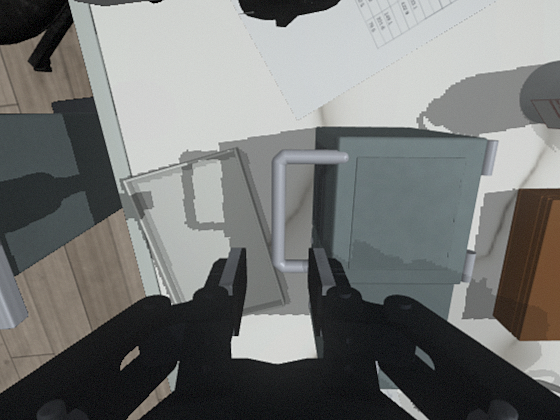

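The bar is centred at about (279,210), as predicted, and the fingers straddle it. Next I'll descend, grip the bar and work out the arc.

arm_command --moves '[{"tx": -0.05, "ty": 0.07, "tz": 1, "wx": 0, "wy": 0, "wz": 0, "claw": -0.3}, {"tx": 0, "ty": 0, "tz": 1, "wx": 0, "wy": 0, "wz": 0, "claw": -0.3}, {"tx": 0, "ty": 0, "tz": 1, "wx": 0, "wy": 0, "wz": 0, "claw": -0.3}, {"tx": 0, "ty": 0, "tz": 1, "wx": 0, "wy": 0, "wz": 0, "claw": -0.3}, {"tx": 0, "ty": 0, "tz": 1, "wx": 0, "wy": 0, "wz": 0, "claw": -0.3}]'

```text
time_s: 10.85
tool_pos: [521.8, 0.1, 117.7]
orientation: [3.141, 0.001, 1.45]
contact_force: [-0.1, 0.3, 0.8]
grip_width: 29.7
grasp_force: 0.0
```

arm_command --moves '[{"tx": 0, "ty": 0, "tz": 0, "wx": 0, "wy": 0, "wz": 0, "claw": -1}, {"tx": 0, "ty": 0, "tz": 0, "wx": 0, "wy": 0, "wz": 0, "claw": -1}, {"tx": 0, "ty": 0, "tz": 0, "wx": 0, "wy": 0, "wz": 0, "claw": -1}, {"tx": 0, "ty": 0, "tz": 0, "wx": 0, "wy": 0, "wz": 0, "claw": -1}]'

```text
time_s: 11.25
tool_pos: [518.9, 0.6, 118.8]
orientation: [-3.137, 0.002, 1.451]
contact_force: [-5.4, -1.1, -0.9]
grip_width: 8.9
grasp_force: 24.4
```

```bash
python3 -c "
import numpy as np
p=np.linspace(0,1.85,15)
x=-142*np.cos(p)-3*np.sin(p)*-1*-1+6*np.sin(p)*0;z=142*np.sin(p)+3*np.cos(p)
for k in range(14):print('%.2f ty %.2f tz %.2f'%(p[k+1],(x[k+1]-x[k])/20,-(z[k+1]-z[k])/20), (x[k+1]+142).round(0),(z[k+1]-3).round(0))
"
```

```text
0.13 ty 0.04 tz -0.93 1.0 19.0
0.26 ty 0.17 tz -0.92 4.0 37.0
0.40 ty 0.29 tz -0.88 10.0 55.0
0.53 ty 0.40 tz -0.83 18.0 71.0
0.66 ty 0.51 tz -0.77 28.0 87.0
0.79 ty 0.61 tz -0.69 40.0 100.0
0.93 ty 0.70 tz -0.60 54.0 112.0
1.06 ty 0.77 tz -0.50 70.0 122.0
1.19 ty 0.84 tz -0.39 86.0 130.0
1.32 ty 0.89 tz -0.27 104.0 135.0
1.45 ty 0.92 tz -0.15 122.0 138.0
1.59 ty 0.94 tz -0.03 141.0 139.0
1.72 ty 0.94 tz 0.10 160.0 137.0
1.85 ty 0.92 tz 0.22 178.0 133.0
```

arm_command --moves '[{"tx": 0, "ty": 0.08, "tz": -0.93, "wx": 0, "wy": 0, "wz": 0, "claw": -1}, {"tx": 0, "ty": 0.21, "tz": -0.92, "wx": 0, "wy": 0, "wz": 0, "claw": -1}, {"tx": 0, "ty": 0.33, "tz": -0.88, "wx": 0, "wy": 0, "wz": 0, "claw": -1}, {"tx": 0, "ty": 0.44, "tz": -0.83, "wx": 0, "wy": 0, "wz": 0, "claw": -1}]'

```text
time_s: 11.65
tool_pos: [539.8, -1.9, 191.1]
orientation: [-3.137, 0.002, 1.452]
contact_force: [-3.9, -1.6, -1.0]
grip_width: 9.1
grasp_force: 24.3
```

arm_command --moves '[{"tx": 0, "ty": 0.54, "tz": -0.77, "wx": 0, "wy": 0, "wz": 0, "claw": -1}, {"tx": 0, "ty": 0.64, "tz": -0.69, "wx": 0, "wy": 0, "wz": 0, "claw": -1}, {"tx": 0, "ty": 0.72, "tz": -0.6, "wx": 0, "wy": 0, "wz": 0, "claw": -1}]'

```text
time_s: 11.95
tool_pos: [577.5, -6.4, 233.2]
orientation: [-3.137, 0.003, 1.452]
contact_force: [-5.4, -1.0, 5.3]
grip_width: 9.0
grasp_force: 24.4
```

Forces are low, so I'll carry on over the top.

arm_command --moves '[{"tx": 0, "ty": 0.79, "tz": -0.5, "wx": 0, "wy": 0, "wz": 0, "claw": -1}, {"tx": 0, "ty": 0.86, "tz": -0.39, "wx": 0, "wy": 0, "wz": 0, "claw": -1}, {"tx": 0, "ty": 0.9, "tz": -0.27, "wx": 0, "wy": 0, "wz": 0, "claw": -1}, {"tx": 0, "ty": 0.92, "tz": -0.15, "wx": 0, "wy": 0, "wz": 0, "claw": -1}]'

```text
time_s: 12.35
tool_pos: [649.8, -15.0, 259.7]
orientation: [3.139, 0.002, 1.451]
contact_force: [-1.9, -1.1, 0.3]
grip_width: 8.9
grasp_force: 24.5
```

arm_command --moves '[{"tx": 0, "ty": 0.94, "tz": -0.03, "wx": 0, "wy": 0, "wz": 0, "claw": -1}, {"tx": 0, "ty": 0.94, "tz": 0.1, "wx": 0, "wy": 0, "wz": 0, "claw": -1}, {"tx": 0, "ty": 0.92, "tz": 0.22, "wx": 0, "wy": 0, "wz": 0, "claw": -1}, {"tx": 0, "ty": 0, "tz": 0, "wx": 0, "wy": 0, "wz": 0, "claw": -1}, {"tx": 0, "ty": 0, "tz": 0, "wx": 0, "wy": 0, "wz": 0, "claw": -1}]'

```text
time_s: 12.85
tool_pos: [706.0, -21.5, 253.3]
orientation: [3.137, 0.001, 1.451]
contact_force: [2.2, -4.0, 4.4]
grip_width: 8.7
grasp_force: 25.2
```

arm_command --moves '[{"tx": 0, "ty": 0, "tz": 0, "wx": 0, "wy": 0, "wz": 0, "claw": -0.3}, {"tx": 0, "ty": 0, "tz": 0, "wx": 0, "wy": 0, "wz": 0, "claw": -0.3}, {"tx": 0, "ty": 0, "tz": 0, "wx": 0, "wy": 0, "wz": 0, "claw": -0.3}, {"tx": 0, "ty": 0, "tz": -0.8, "wx": 0, "wy": 0, "wz": 0, "claw": -0.3}, {"tx": 0, "ty": 0, "tz": -1, "wx": 0, "wy": 0, "wz": 0, "claw": -0.3}]'

```text
time_s: 13.35
tool_pos: [703.2, -19.0, 286.4]
orientation: [-3.138, -0.0, 1.454]
contact_force: [-0.0, -1.0, 0.6]
grip_width: 29.7
grasp_force: 0.0
```

arm_command --moves '[{"tx": 0, "ty": 0, "tz": -1, "wx": 0, "wy": 0, "wz": 0, "claw": -0.3}, {"tx": 0.05, "ty": -0.96, "tz": 0, "wx": 0, "wy": 0, "wz": 0, "claw": -0.3}, {"tx": 0.05, "ty": -0.96, "tz": 0, "wx": 0, "wy": 0, "wz": 0, "claw": -0.3}, {"tx": 0.05, "ty": -0.96, "tz": 0, "wx": 0, "wy": 0, "wz": 0, "claw": -0.3}, {"tx": 0.05, "ty": -0.96, "tz": 0, "wx": 0, "wy": 0, "wz": 0, "claw": -0.3}]'

```text
time_s: 13.85
tool_pos: [627.4, -5.9, 307.2]
orientation: [-3.141, -0.0, 1.453]
contact_force: [-0.1, -0.1, 0.2]
grip_width: 29.7
grasp_force: 0.0
```

arm_command --moves '[{"tx": 0.05, "ty": -0.96, "tz": 0, "wx": 0, "wy": 0, "wz": 0, "claw": -0.3}, {"tx": 0, "ty": 0, "tz": 0, "wx": 0, "wy": 0, "wz": 0, "claw": -0.1}, {"tx": 0, "ty": 0, "tz": 0, "wx": 0, "wy": 0, "wz": 0, "claw": -0.1}]'

```text
time_s: 14.15
tool_pos: [610.0, -3.1, 307.7]
orientation: [3.141, -0.0, 1.453]
contact_force: [0.1, -0.1, -0.1]
grip_width: 38.3
grasp_force: 0.0
```

```bash
python3 - <<'E'
from h import *
d=wrist("w3")
print(proj(d,np.array([610.5,-5.5,127])))
E
```

```text
[610.   -3.1 307.7] [ 3.1409e+00 -1.0000e-04  1.4533e+00] cam [619.2  68.6 450.9]
(np.float64(276.90123838855607), np.float64(184.01569522814827))
```

View pics/w3.png

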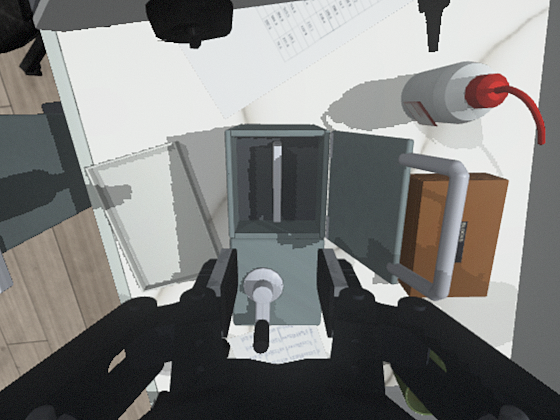

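The flap stands open and the crank arm points along -y. The raised plate's top edge runs from (277,141) to (277,221), which is centred where predicted. I'll descend in two stages.

arm_command --moves '[{"tx": 0, "ty": 0, "tz": 1, "wx": 0, "wy": 0, "wz": 0, "claw": -0.1}, {"tx": 0, "ty": 0, "tz": 1, "wx": 0, "wy": 0, "wz": 0, "claw": -0.1}, {"tx": 0, "ty": 0, "tz": 1, "wx": 0, "wy": 0, "wz": 0, "claw": -0.1}, {"tx": 0, "ty": 0, "tz": 1, "wx": 0, "wy": 0, "wz": 0, "claw": -0.1}, {"tx": 0, "ty": 0, "tz": 1, "wx": 0, "wy": 0, "wz": 0, "claw": -0.1}]'

```text
time_s: 14.7
tool_pos: [610.7, -3.4, 206.1]
orientation: [3.141, -0.0, 1.452]
contact_force: [-1.0, 0.1, 0.2]
grip_width: 38.4
grasp_force: 0.0
```

arm_command --moves '[{"tx": 0, "ty": 0, "tz": 1, "wx": 0, "wy": 0, "wz": 0, "claw": -0.1}, {"tx": 0, "ty": 0, "tz": 1, "wx": 0, "wy": 0, "wz": 0, "claw": -0.1}, {"tx": 0, "ty": 0, "tz": 0, "wx": 0, "wy": 0, "wz": 0, "claw": -0.1}, {"tx": 0, "ty": 0, "tz": 0, "wx": 0, "wy": 0, "wz": 0, "claw": -0.1}]'

```text
time_s: 15.1
tool_pos: [610.4, -3.3, 167.2]
orientation: [-3.141, -0.0, 1.453]
contact_force: [-0.0, -0.2, 0.5]
grip_width: 38.3
grasp_force: 0.0
```

arm_command --moves '[{"tx": 0, "ty": 0, "tz": 1, "wx": 0, "wy": 0, "wz": 0, "claw": -0.1}, {"tx": 0, "ty": 0, "tz": 1, "wx": 0, "wy": 0, "wz": 0, "claw": -0.1}, {"tx": 0, "ty": 0, "tz": 0.7, "wx": 0, "wy": 0, "wz": 0, "claw": -0.1}, {"tx": 0, "ty": 0, "tz": 0.7, "wx": 0, "wy": 0, "wz": 0, "claw": -0.1}, {"tx": 0, "ty": 0, "tz": 0, "wx": 0, "wy": 0, "wz": 0, "claw": -0.1}]' --squeeze 40

```text
time_s: 15.6
tool_pos: [609.0, -3.4, 98.0]
orientation: [-3.139, 0.0, 1.453]
contact_force: [-0.2, 0.6, -0.4]
grip_width: 38.2
grasp_force: 0.0
```

arm_command --moves '[{"tx": 0, "ty": 0, "tz": 0, "wx": 0, "wy": 0, "wz": 0, "claw": -1}, {"tx": 0, "ty": 0, "tz": 0, "wx": 0, "wy": 0, "wz": 0, "claw": -1}, {"tx": 0, "ty": 0, "tz": 0, "wx": 0, "wy": 0, "wz": 0, "claw": -1}, {"tx": 0, "ty": 0, "tz": 0, "wx": 0, "wy": 0, "wz": 0, "claw": -1}, {"tx": 0, "ty": 0, "tz": 0, "wx": 0, "wy": 0, "wz": 0, "claw": -1}]'

```text
time_s: 16.1
tool_pos: [610.5, -3.2, 100.3]
orientation: [3.14, -0.0, 1.453]
contact_force: [-0.2, 0.1, 5.8]
grip_width: 7.3
grasp_force: 43.9
```

Gripped at 7.3 mm. Now I'll lift it straight up.

arm_command --moves '[{"tx": 0, "ty": 0, "tz": -0.4, "wx": 0, "wy": 0, "wz": 0, "claw": -1}, {"tx": 0, "ty": 0, "tz": -0.6, "wx": 0, "wy": 0, "wz": 0, "claw": -1}, {"tx": 0, "ty": 0, "tz": -0.8, "wx": 0, "wy": 0, "wz": 0, "claw": -1}, {"tx": 0, "ty": 0, "tz": -0.8, "wx": 0, "wy": 0, "wz": 0, "claw": -1}]'

```text
time_s: 16.5
tool_pos: [609.6, -3.3, 152.3]
orientation: [-3.141, 0.0, 1.453]
contact_force: [0.3, -0.7, -1.1]
grip_width: 7.3
grasp_force: 43.0
```

arm_command --moves '[{"tx": 0, "ty": 0, "tz": -0.8, "wx": 0, "wy": 0, "wz": 0, "claw": -1}, {"tx": 0, "ty": 0, "tz": -0.8, "wx": 0, "wy": 0, "wz": 0, "claw": -1}, {"tx": 0, "ty": 0, "tz": -0.8, "wx": 0, "wy": 0, "wz": 0, "claw": -1}, {"tx": 0, "ty": 0, "tz": -0.8, "wx": 0, "wy": 0, "wz": 0, "claw": -1}, {"tx": 0, "ty": 0, "tz": -0.8, "wx": 0, "wy": 0, "wz": 0, "claw": -1}]'

```text
time_s: 17.0
tool_pos: [609.5, -3.3, 232.7]
orientation: [3.142, -0.0, 1.453]
contact_force: [0.3, -0.1, -1.6]
grip_width: 7.3
grasp_force: 43.0
```

arm_command --moves '[{"tx": 0, "ty": 0, "tz": -0.5, "wx": 0, "wy": 0, "wz": 0, "claw": -1}, {"tx": 0, "ty": 0, "tz": 0, "wx": 0, "wy": 0, "wz": 0, "claw": -1}, {"tx": 0, "ty": 0, "tz": 0, "wx": 0, "wy": 0, "wz": 0, "claw": -1}]'

```text
time_s: 17.3
tool_pos: [609.5, -3.4, 241.1]
orientation: [-3.141, 0.0, 1.453]
contact_force: [0.0, -0.6, -1.8]
grip_width: 7.1
grasp_force: 43.1
```

```bash
python3 - <<'E'
from h import *
d=ctrl.snapshot("side");cv2.imwrite("pics/s3.png",cv2.resize(d["frame"][100:310,180:400],None,fx=2.6,fy=2.6))
w=wrist("w4")
E
```

```text
[609.2  -3.4 240.7] [-3.1402e+00  3.0000e-04  1.4528e+00] cam [618.8  68.3 383.9]
```

View pics/w4.png

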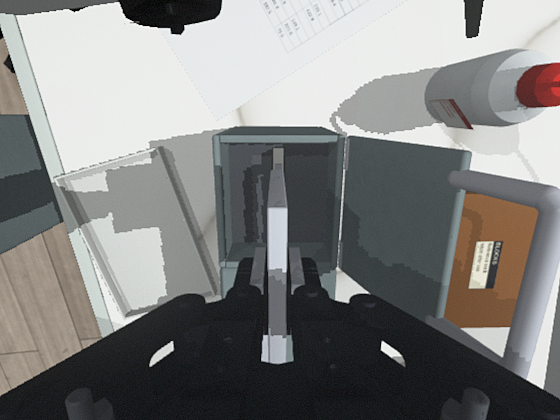

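View pics/s3.png

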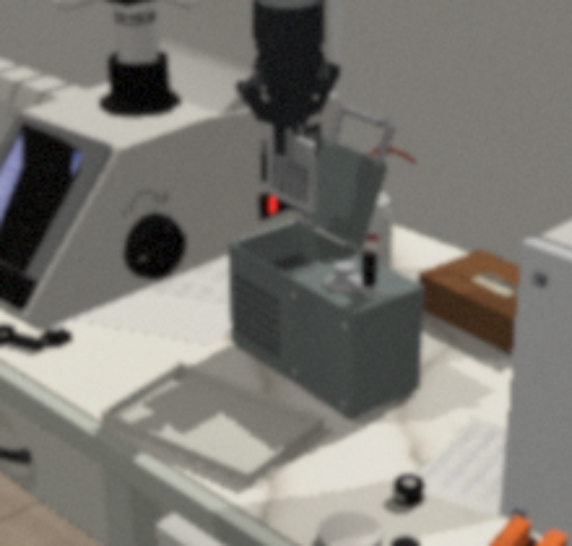

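The plate hangs in the grip clear of the unit, the flap is open and the crank is up. The tray corners in w4 are (52,180), (160,147), (217,298) and (127,315). I'll cross-check the tray with them.

```bash
python3 - <<'E'
from h import *
d=dict(np.load("w4.npz"))
q=[onz(d,*p,17)[:2] for p in [(52,180),(160,147),(217,298),(127,315)]]
print(np.round(q,1),np.mean(q,0).round(1))
for a,b in((0,1),(3,2),(1,2),(0,3)):
    v=q[b]-q[a];print(np.linalg.norm(v).round(),np.degrees(np.arctan2(v[1],v[0])).round(1))
E
```

```text
[[ 349.1   19.6]
 [ 482.2   42.1]
 [ 512.9 -157.4]
 [ 390.1 -169. ]] [433.6 -66.2]
135.0 9.6
123.0 5.4
202.0 -81.2
193.0 -77.7
```

arm_command --moves '[{"tx": -0.3, "ty": -0.6, "tz": 0, "wx": 0, "wy": 0, "wz": 0, "claw": -1}, {"tx": -0.46, "ty": -0.93, "tz": 0, "wx": 0, "wy": 0, "wz": 0, "claw": -1}, {"tx": -0.46, "ty": -0.93, "tz": 0, "wx": 0, "wy": 0, "wz": 0, "claw": -1}, {"tx": -0.46, "ty": -0.93, "tz": 0, "wx": 0, "wy": 0, "wz": 0, "claw": -1}, {"tx": -0.46, "ty": -0.93, "tz": 0, "wx": 0, "wy": 0, "wz": 0, "claw": -1}]'

```text
time_s: 17.9
tool_pos: [517.7, -35.9, 240.5]
orientation: [-3.14, 0.0, 1.453]
contact_force: [-0.3, -0.3, -1.6]
grip_width: 7.3
grasp_force: 43.1
```

arm_command --moves '[{"tx": -0.46, "ty": -0.93, "tz": 0, "wx": 0, "wy": 0, "wz": 0, "claw": -1}, {"tx": -0.46, "ty": -0.93, "tz": 0, "wx": 0, "wy": 0, "wz": 0, "claw": -1}, {"tx": -0.46, "ty": -0.93, "tz": 0, "wx": 0, "wy": 0, "wz": 0, "claw": -1}, {"tx": -0.46, "ty": -0.93, "tz": 0, "wx": 0, "wy": 0, "wz": 0, "claw": -1}, {"tx": -0.16, "ty": -0.33, "tz": 0, "wx": 0, "wy": 0, "wz": 0, "claw": -1}]'

```text
time_s: 18.4
tool_pos: [431.3, -66.6, 240.7]
orientation: [-3.139, 0.001, 1.452]
contact_force: [-0.1, -0.3, -1.5]
grip_width: 7.3
grasp_force: 43.0
```

arm_command --moves '[{"tx": 0, "ty": 0, "tz": 0.5, "wx": 0, "wy": 0, "wz": -0.7, "claw": -1}, {"tx": 0, "ty": 0, "tz": 0.5, "wx": 0, "wy": 0, "wz": -0.7, "claw": -1}, {"tx": 0, "ty": 0, "tz": 0.5, "wx": 0, "wy": 0, "wz": -0.7, "claw": -1}, {"tx": 0, "ty": 0, "tz": 0, "wx": 0, "wy": 0, "wz": -0.7, "claw": -1}, {"tx": 0, "ty": 0, "tz": 0, "wx": 0, "wy": 0, "wz": 0, "claw": -1}]'

```text
time_s: 18.9
tool_pos: [434.2, -65.5, 210.8]
orientation: [-3.141, -0.001, 1.733]
contact_force: [-0.5, -1.0, -1.6]
grip_width: 7.3
grasp_force: 43.0
```

arm_command --moves '[{"tx": 0, "ty": 0, "tz": 0, "wx": 0, "wy": 0, "wz": 0, "claw": -1}, {"tx": 0, "ty": 0, "tz": 0, "wx": 0, "wy": 0, "wz": 0, "claw": -1}, {"tx": 0, "ty": 0, "tz": 0, "wx": 0, "wy": 0, "wz": 0, "claw": -1}]'

```text
time_s: 19.2
tool_pos: [434.1, -65.7, 211.5]
orientation: [3.141, 0.0, 1.732]
contact_force: [-0.7, -0.6, -1.5]
grip_width: 7.5
grasp_force: 43.0
```

```bash
python3 - <<'E'
from h import *
d=ctrl.snapshot("side");cv2.imwrite("pics/s5.png",cv2.resize(d["frame"][100:330,130:400],None,fx=2.4,fy=2.4))
E
```

```text
(no output)
```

View pics/s5.png

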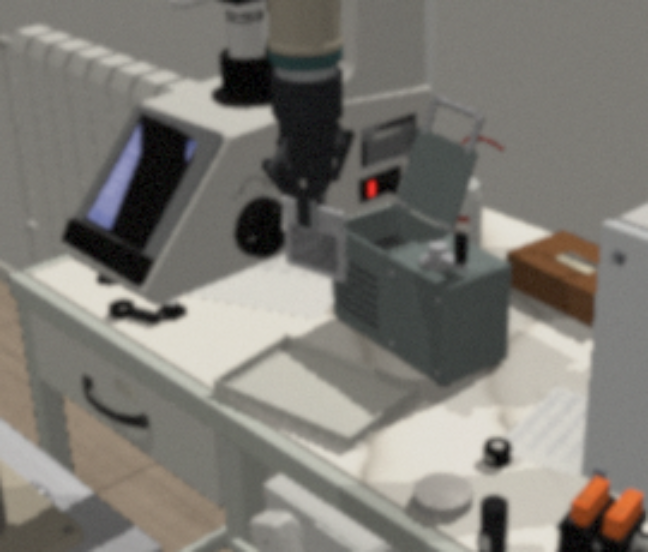

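The plate hangs upright over the tray with its lower edge at about 158 mm. The flap is open and the crank is up. I'll hand the job in.

```bash
python3 -c "
from cell import ctrl
print(ctrl.finish_job())"
```

```text
the job is handed in; nothing more can be done
None
```

The job is handed in, though no verdict came back: crank turned to its stop, flap open, and the filter plate held still and upright over the middle of the tray, lower edge about 158 mm above the bench, at 19 s of the 72 s allowed.

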